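Clamp the sinker dish, lid it, lift off the outer cover

ROBOT

A 6-joint arm with a two-finger parallel gripper is mounted at the origin on the work surface. World frame = base frame: x ahead of the robot, y to its left, z up, the work surface at z = 0. Lengths are in m, angles in rad, forces in N, time in s.
With the tool pointing down it reaches from about 0.3 to 0.775 m from the base axis. Payload 14.6 kg.
Tool frame: the origin (TCP) lies at the very end of the fingers, on their centre line; the grasp point (between the pads) lies 19 mm behind it; y points along the fingers, x is the direction in which the jaws open and shut, and the axes are right-handed (so a half turn about y gives the same grasp; the last joint's range is limited). The gripper opens to 85 mm and grips with 20 to 120 N. Pads are 22 mm wide; open, the fingers measure 114 mm over their backs; the gripper's body (76 mm by 85 mm) begins 54 mm behind the grasp point. The pads swing forward as they close: fully open they stand 13 mm farther back than shut.
Start: joints at [-1.167, 0.3, 1.521, -0, 1.321, -0.067], TCP at [0.249, -0.49, 0.231] pointing down, gripper open.
Joint ranges: [-3.03, 3.03], [-0.79, 2.21], [0.23, 2.52], [-1.04, 4.18], [0, 3.07], [-2.55, 2.55]. Speed limits (rad/s): [2.22, 2.22, 2.57, 3.14, 3.14, 3.14].

INTERFACE

Orientations are given as a unit quaternion [x, y, z, w].
In Python, from bench import sense, grab_frame, camera_params, close_job gives the robot as it stands.
- The arm moves only by the tool step_arm, never from a script. Its argument "series" is a list of rows, each a list of 7 numbers: the shift along the world's x, y, z in m, then the turn, a rotation vector about the world's x, y, z in degrees, then the closure, from 0 (fully open) to 1 (shut). In form: [[tx, ty, tz, wx, wy, wz, hand], ...]. A call has 1 to 12 rows; each row shifts and turns the commanded pose from where the row before left it; what a row does not reach is not made up. A row lasts 1/12 s, in which the tool goes at most 41.7 mm and 7.16 degrees, less where a joint would pass 70% of its speed; a pose out of reach is approached as far as the arm can. A call is refused whole if a number of a shift passes 0.0417 or a number of a turn 7.16, either way. A call with a gripper value outside its range is refused whole. The fingers move at their own pace and stop on an object; "force" is the grip in N (left out, the last holds). Time passes only in rows, so rows that do not move let the fingers close. It gives the time, the measured TCP pose, the force and the opening at its end, in the units of the state.
- sense(): the state, without advancing time (a new reading comes with each control period).
- grab_frame(name): name is "side" or "top" or "wrist"; returns (picture, depth): 384x512x3 uint8, blue, green, red; 384x512 float32, m along the optical axis (not along the pixel's ray), 0 where there is no reading.
- camera_params(name): a dict with "intrinsics" (3x3 intrinsics, pixels), "view" (4x4, takes a point from world to camera coordinates). Camera axes: x right, y up, looking along -z (the intrinsics and any distortion apply to the point x, -y, -z); pixel columns grow to the right and rows downward; lengths in m; the calibration is good to about 2 mm. A picture is of the moment at which its call begins: read the wrist's pose just before it. camera_params takes no time and is no camera call; for the wrist camera it gives the pose at the moment of the call.
- close_job(): hands the job in, once; it reports no verdict.
The state is a dict: "time": time; "joint_positions": joint angles; "dq": joint speeds; "joint_torque": joint torques, N m; "ee_pos": TCP position; "orientation": TCP orientation; "force": force on the tool from outside, world axes, zero at the start; "ft_torque": the same for the moment, N m; "grip_width": finger opening in m.
Only numpy, scipy, OpenCV 4.12 (cv2) and the standard library are available. Lean on these libraries where they do the work, as an engineer would, in place of code of your own. Each camera call takes 0.05 s, during which the arm holds its last target. There are 200 camera calls.

TASK

Swing the upright post of the clamp chuck's sleeve clockwise (seen from above) as far as it goes, so that the three jaws close on the foot of the sinker dish. Then carry the nested pair of lids by the inner lid's knob, lower them together into the dish without dropping them, and let go of the knob. Finally take the outer cover by its collar and lift it alone, level, until it is well clear above the knob while the inner lid stays seated; finish holding the cover there, and leave everything else on the surface where it is.

Things in the scene. Friction and masses are not known exactly. Their poses are not given: they have to be found in the camera images.
- chuck: Round metal clamp chuck, fixed to the work surface; 164 mm across, origin at the centre of its underside. The dish stands on its flat top 16 mm above the origin. Three jaws at local angles 0, 120 and 240 degrees from its x axis slide inward together.
- sleeve (a joint): Angle of the knurled steel sleeve (outer radius 80 mm, 4 to 16 mm high) about the chuck's vertical axis: 0 open, grows clockwise seen from above to its stop at 1.2 (jaws shut). Starts between 0 and 0.25. The jaws meet the dish from about 0.8 on. Turning needs about 3 to 6 N at the post; it stays where it is left.
- lever (a point): Centre of the top of the sleeve's upright round steel post, which is 14 mm in diameter, stands from 14 to 62 mm above the work surface and 86 mm from the chuck's axis. At sleeve angle 0 it stands at local angle 215 degrees of the chuck and at the stop at about 146 degrees; it swings between two jaws without meeting anything.
- jaw0: Steel jaw at local angle 0 degrees of the chuck, 22 mm wide, 17 to 32 mm above the surface, outer end 66 mm from the chuck's axis when open; driven 5 mm inward per radian by the sleeve, with a sprung pad that gives up to 4 mm and presses with about 9 N. Origin and axes: the chuck's axis at the surface, x pointing out along this jaw.
- jaw1: Steel jaw at local angle 120 degrees of the chuck, 22 mm wide, 17 to 32 mm above the surface, outer end 66 mm from the chuck's axis when open; driven 5 mm inward per radian by the sleeve, with a sprung pad that gives up to 4 mm and presses with about 9 N. Origin and axes: the chuck's axis at the surface, x pointing out along this jaw.
- jaw2: Steel jaw at local angle 240 degrees of the chuck, 22 mm wide, 17 to 32 mm above the surface, outer end 66 mm from the chuck's axis when open; driven 5 mm inward per radian by the sleeve, with a sprung pad that gives up to 4 mm and presses with about 9 N. Origin and axes: the chuck's axis at the surface, x pointing out along this jaw.
- dish: Loose footed white ceramic dish of lead sinkers, about 0.55 kg, standing on the chuck up to 2 mm off centre; origin at the centre of its underside. Round foot 88 mm in diameter and 18 mm high, bowl 100 mm in outer diameter with 4.5 mm wall, rim 52 mm above the origin, clear opening about 91 mm; the sinkers reach 41 mm above the origin at most and stay put.
- dish_rim (a point): Centre of the dish's mouth, level with the rim (52 mm above the dish's origin).
- inner_lid: Loose dark steel inner lid, about 0.18 kg; origin at the centre of its underside, z up. From below: tapered plug 80 mm in diameter and 10 mm high that enters the dish, flange 100 mm in diameter from 10 to 15 mm that rests on the rim, round knob (stem) 16 mm in diameter on the axis from 15 to 65 mm. Starts standing on the surface. Seated, its origin is 42 mm above the dish's origin.
- knob_top (a point): Centre of the top of the inner lid's knob, 65 mm above the inner lid's origin. The top 28 mm of the knob stick out above the outer cover's collar.
- outer_lid: Loose aluminium outer cover, about 0.14 kg, nested on the inner lid; origin at the centre of its underside (lower edge of its skirt), which is 10 mm above the inner lid's origin when nested. Skirt 114 mm in outer diameter around the flange with 4 mm play, flat top from 5 to 9 mm, round collar 44 mm in outer diameter from 9 to 27 mm with a 30 mm bore through which the knob passes freely. It rests on the flange by its weight alone.
- collar_top (a point): Centre of the top of the outer cover's collar, 27 mm above the cover's origin.
- pliers: Stainless pliers about 165 mm long, 16 mm thick, lying on the surface; leave alone.
- reel: Orange fishing reel, 60 mm in diameter, 66 mm high with crank; leave alone.
- float_a: Wooden float standing on end, 30 mm in diameter, 52 mm high; leave alone.
- float_b: Second wooden float, like the first; leave alone.
- line_spool: Spool of line, 56 mm in diameter, 28 mm high; leave alone.
- hook_jar: Small glass jar with steel cap, 54 mm in diameter, 62 mm high; leave alone.
Mind the look-alikes: they are no part of the job. What is shaped like the inner_lid but blue is not meant.

How it is judged:
By the outcome, as a careful person would: the job done as asked, in the order asked, and still so for the second after the job is handed in, while the arm keeps its last pose, push and grip.
It also fails if it takes over 59 s, if anything falls off the work surface, if the arm or the gripper's body presses on something with over 40 N, if the wrist force passes 120 N, or if a joint passes its speed limit or range.

## Working session

There is one attempt and no reset: what is moved stays moved. The work goes in short steps, Python scripts to look and compute and a tool call to move; the robot and the scene stay as the last step left them, time stands still between calls to the robot, and variables do not carry over. Pictures are saved under pics/ and viewed, about 8 in all and at most 12, crops included, and the job is handed in when it is done.

Besides the shell and the picture viewer there is one more tool, called as a command line: name --pt "numbers of a row" for each row, then --argument value for the rest. step_arm: Moves the arm, as the interface text tells. Its arguments: {"type":"object","properties":{"series":{"type":"array"},"force":{"type":"number"}},"required":["series"]}

```bash
mkdir -p pics; ls
cat > h.py <<'E'
import numpy as np, cv2
from bench import sense, grab_frame, camera_params, close_job
def pts(name):
    p=camera_params(name); K=np.array(p["intrinsics"]); V=np.array(p["view"]); im,d=grab_frame(name)
    v,u=np.mgrid[:384,:512]
    c=np.stack([(u-K[0,2])/K[0,0]*d,-(v-K[1,2])/K[1,1]*d,-d],-1)
    W=(c-V[:3,3])@V[:3,:3]; W[d==0]=np.nan
    return im,W,K,V
def ray(K,V,u,v,z):
    r=np.array([(u-K[0,2])/K[0,0],-(v-K[1,2])/K[1,1],-1])@V[:3,:3]; o=-V[:3,:3].T@V[:3,3]
    return o+r*(z-o[2])/r[2]
E
python3 - <<'E'
from h import *
for n in("top","side"):
    im,W,K,V=pts(n); np.savez(f"{n}.npz",im=im,W=W,K=K,V=V); cv2.imwrite(f"pics/{n}0.png",cv2.resize(im,(800,600)))
    print(n,camera_params(n))
s=sense();print(s)
E
```

```text
pics
top {'intrinsics': array([[476.78562376,   0.        , 250.19734087],
       [  0.        , 476.78562376, 183.27767851],
       [  0.        ,   0.        ,   1.        ]]), 'view': array([[ 0.03334248, -0.999429  ,  0.00547209,  0.00182596],
       [ 0.97721543,  0.03374873,  0.20954959, -0.5346422 ],
       [-0.20961461, -0.00163949,  0.97778271, -1.29143869],
       [ 0.        ,  0.        ,  0.        ,  1.        ]])}
side {'intrinsics': array([[403.47262621,   0.        , 253.04930856],
       [  0.        , 403.47262621, 193.11949871],
       [  0.        ,   0.        ,   1.        ]]), 'view': array([[-0.96500292, -0.26184963, -0.0142879 ,  0.47674112],
       [ 0.18037073, -0.70230246,  0.68864916, -0.12014559],
       [-0.19035695,  0.66197132,  0.72495393, -1.03082257],
       [ 0.        ,  0.        ,  0.        ,  1.        ]])}
{'time': 0.1, 'joint_positions': array([-1.16664436e+00,  3.00423863e-01,  1.52154069e+00, -2.98977261e-05,
        1.32072021e+00, -6.66052305e-02]), 'dq': array([ 0.00011747, -0.00059313, -0.00090763,  0.00160221, -0.00018658,
       -0.00065969]), 'joint_torque': array([ 1.25469101e-03, -5.44379389e+01, -3.62369049e+01, -4.87360467e-05,
        3.07603557e-03,  3.72569900e-05]), 'ee_pos': array([ 0.24935921, -0.489974  ,  0.23076432]), 'orientation': array([-0.60260499,  0.36992612, -0.36928426,  0.60303485]), 'force': array([-0.45581869,  0.04940431,  0.74667275]), 'ft_torque': array([-0.049543  , -0.03387852, -0.03650675]), 'grip_width': 0.08534846409192082}
```

View pics/top0.png

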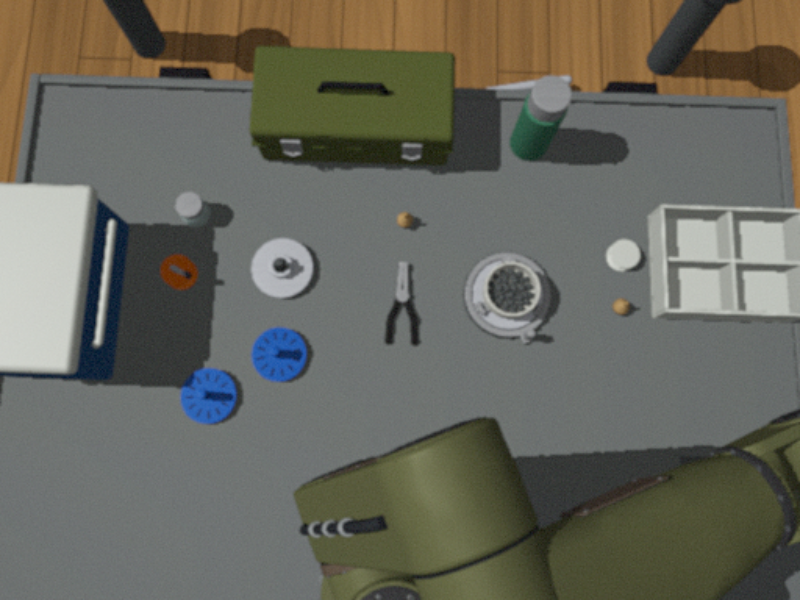

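View pics/side0.png

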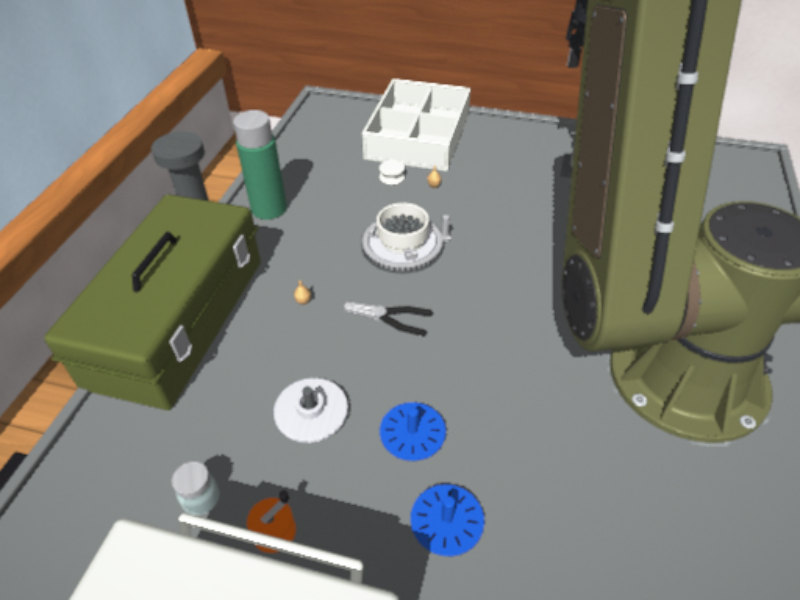

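The lid pair (white cover with a dark knob) is at (282,268) in the top view. The chuck and dish are at (510,293), with the post at (530,333). Things that could be mistaken for the pair are the blue lids at (280,355) and (209,396), the line spool at (623,256) and the jar at (190,208). I choose (282,268).

Run:
```python
from h import *
z=np.load("top.npz"); im,W,K,V=[z[k] for k in("im","W","K","V")]
S=0.64
def circ(m):
    (x,y),r=cv2.minEnclosingCircle(np.argwhere(m)[:,::-1].astype(np.float32)); return x,y,r
u,v=np.meshgrid(range(512),range(384))
g=im.astype(int)
def near(x,y,r): return np.hypot(u-x*S,v-y*S)<r*S
ch=near(508,295,60); lid=near(282,268,45)
for n,m,lo,hi in(("rim",ch&near(512,290,35),.062,.075),("post",near(530,332,18),.05,.07),("chuck",ch,.008,.022),("knob",lid,.055,.072),("collar",lid,.033,.042),("cover",lid,.014,.024)):
    k=m&(W[...,2]>lo)&(W[...,2]<hi); P=W[k]
    if len(P): print(n,len(P),"mean",P.mean(0).round(4),"mid",((P.min(0)+P.max(0))/2).round(4),"ext",np.ptp(P,0).round(4),"zmed",np.median(P[:,2]).round(4))
def pr(n,x,y,h): print(n,ray(K,V,x*S,y*S,h).round(4))
pr("post",531,328,.062);pr("knob",281,264,.065);pr("rim",512,289,.068)
for n,x,y in(("blue1",290,354),("blue2",215,396),("jar",190,205),("reel",180,270),("fa",405,218),("fb",622,306),("spool",623,255),("pl",403,262),("pl2",390,342)):pr(n,x,y,.03)
a=im[140:230,270:380];b=im[130:220,130:240]
cv2.imwrite("pics/c1.png",cv2.resize(np.hstack([a,b]),None,fx=3.6,fy=3.6,interpolation=2))
```

```text
rim 199 mean [ 0.5342 -0.1974  0.069 ] mid [ 0.5351 -0.1965  0.0683] ext [0.099  0.0983 0.0124] zmed 0.069
post 24 mean [ 0.4567 -0.2314  0.0628] mid [ 0.4571 -0.2313  0.0623] ext [0.0122 0.013  0.0094] zmed 0.0631
chuck 1201 mean [ 0.5267 -0.1921  0.0169] mid [ 0.5326 -0.195   0.015 ] ext [0.2189 0.2136 0.014 ] zmed 0.0175
knob 30 mean [0.5705 0.2243 0.0658] mid [0.5707 0.2241 0.0629] ext [0.0154 0.0144 0.0142] zmed 0.0667
collar 85 mean [0.5696 0.223  0.0386] mid [0.5708 0.2249 0.0376] ext [0.0412 0.0438 0.0088] zmed 0.0389
cover 801 mean [0.5703 0.2243 0.0205] mid [0.5709 0.225  0.019 ] ext [0.1125 0.1139 0.0099] zmed 0.0208
post [ 0.4659 -0.2321  0.062 ]
knob [0.567 0.22  0.065]
rim [ 0.5345 -0.1973  0.068 ]
blue1 [0.4086 0.1984 0.03  ]
blue2 [0.3288 0.3276 0.03  ]
jar [0.6839 0.4043 0.03  ]
reel [0.5575 0.4114 0.03  ]
fa [ 0.6725 -0.0021  0.03  ]
fb [ 0.5178 -0.4059  0.03  ]
spool [ 0.6148 -0.4108  0.03  ]
pl [ 0.5871 -0.0009  0.03  ]
pl2 [0.4366 0.0183 0.03  ]
```

View pics/c1.png

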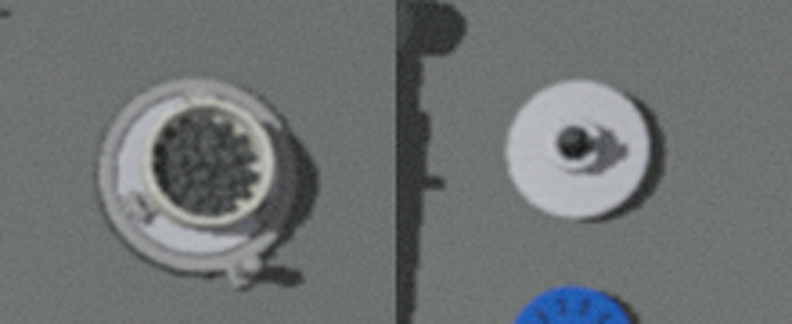

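```bash
cat >> h.py <<'E'
def st():
    from scipy.spatial.transform import Rotation as R
    s=sense(); r=R.from_quat(s["orientation"]).as_matrix()
    print("t",s["time"],"p",s["ee_pos"].round(4),"q",s["joint_positions"].round(2),"F",s["force"].round(1),"w",round(s["grip_width"],4))
    print("xax",r[:,0].round(3),"yax",r[:,1].round(3),"yaw",np.degrees(np.arctan2(r[1,0],r[0,0])).round(1)); return s
E
python3 - <<'E'
from h import *
st()
c=np.array([.534,-.1965]);
for t in range(204,135,-6): print(t,(c+.086*np.array([np.cos(np.radians(t)),np.sin(np.radians(t))])).round(4),"tangent yaw",t-90)
E
```

```text
t 0.1 p [ 0.2494 -0.49    0.2308] q [-1.17  0.3   1.52 -0.    1.32 -0.07] F [-0.5  0.   0.7] w 0.0853
xax [ 0.454 -0.891 -0.001] yax [-0.     0.001 -1.   ] yaw -63.0
204 [ 0.4554 -0.2315] tangent yaw 114
198 [ 0.4522 -0.2231] tangent yaw 108
192 [ 0.4499 -0.2144] tangent yaw 102
186 [ 0.4485 -0.2055] tangent yaw 96
180 [ 0.448  -0.1965] tangent yaw 90
174 [ 0.4485 -0.1875] tangent yaw 84
168 [ 0.4499 -0.1786] tangent yaw 78
162 [ 0.4522 -0.1699] tangent yaw 72
156 [ 0.4554 -0.1615] tangent yaw 66
150 [ 0.4595 -0.1535] tangent yaw 60
144 [ 0.4644 -0.146 ] tangent yaw 54
138 [ 0.4701 -0.139 ] tangent yaw 48
```

step_arm --pt "0.0207 0.0258 -0.008 0 0 -0.3 0.6" --pt "0.0207 0.0258 -0.008 0 0 -0.3 0.6" --pt "0.0207 0.0258 -0.008 0 0 -0.3 0.6" --pt "0.0207 0.0258 -0.008 0 0 -0.3 0.6" --pt "0.0207 0.0258 -0.008 0 0 -0.3 0.6" --pt "0.0207 0.0258 -0.008 0 0 -0.3 0.6" --pt "0.0207 0.0258 -0.008 0 0 -0.3 0.6" --pt "0.0207 0.0258 -0.008 0 0 -0.3 0.6" --pt "0.0207 0.0258 -0.008 0 0 -0.3 0.6" --pt "0.0207 0.0258 -0.008 0 0 -0.3 0.6" --pt "0 0 0 0 0 0 0.6" --pt "0 0 0 0 0 0 0.6" --force 40

```text
time: 1.1
ee_pos: [0.4569, -0.2309, 0.1506]
orientation: [0.593, -0.385, 0.384, -0.593]
force: [-0.9, -0.3, 0.2]
grip_width: 0.0342
```

Run:
```python
from h import *
s=st(); im,W,K,V=pts("wrist"); cv2.imwrite("pics/w1.png",im)
P=W.reshape(-1,3); P=P[np.isfinite(P[:,0])]
k=(P[:,2]>.054)&(P[:,2]<.066)&(np.hypot(P[:,0]-.457,P[:,1]+.2315)<.02); Q=P[k]; print("post",k.sum(),Q.mean(0) if k.sum() else "", ((Q.min(0)+Q.max(0))/2),np.ptp(Q,0))
```

```text
t 1.1 p [ 0.4569 -0.2309  0.1506] q [-0.54  0.3   1.72 -0.    1.12  0.61] F [-0.9 -0.3  0.2] w 0.0342
xax [ 0.409 -0.913 -0.001] yax [-0.001  0.001 -1.   ] yaw -65.9
post 310 [ 0.45711387 -0.23082009  0.06112269] [ 0.45636481 -0.23128487  0.05890541] [0.01335859 0.01340659 0.00949795]
```

View pics/w1.png

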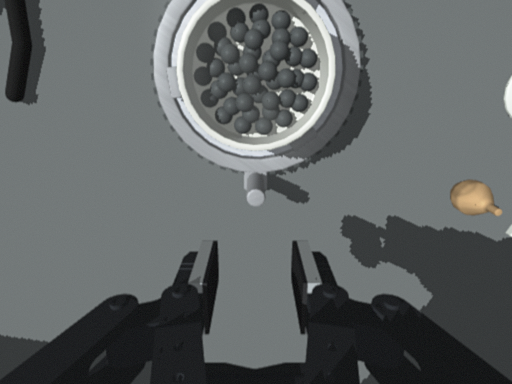

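The post is at (256,197), centred between the fingers. The dish is at (258,70).

step_arm --pt "0 0 -0.02 0 0 0 0.6" --pt "0 0 -0.02 0 0 0 0.6" --pt "0 0 -0.02 0 0 0 0.6" --pt "0 0 -0.02 0 0 0 0.6" --pt "0 0 -0.02 0 0 0 0.7" --pt "0 0 -0.017 0 0 0 0.73" --pt "0 0 0 0 0 0 0.73" --pt "0 0 0 0 0 0 0.73"

```text
time: 1.82
ee_pos: [0.4559, -0.2329, 0.0343]
orientation: [0.593, -0.386, 0.385, -0.593]
force: [-0.1, 0.4, 0.1]
grip_width: 0.023
```

step_arm --pt "-0.0016 0.0042 0 0 0 -3 0.73" --pt "-0.0016 0.0042 0 0 0 -3 0.73" --pt "-0.0012 0.0043 0 0 0 -3 0.73" --pt "-0.0012 0.0043 0 0 0 -3 0.73" --pt "-0.0007 0.0044 0 0 0 -3 0.73" --pt "-0.0007 0.0044 0 0 0 -3 0.73" --pt "-0.0002 0.0045 0 0 0 -3 0.73" --pt "-0.0002 0.0045 0 0 0 -3 0.73" --pt "0.0002 0.0045 0 0 0 -3 0.73" --pt "0.0002 0.0045 0 0 0 -3 0.73" --pt "0.0007 0.0044 0 0 0 -3 0.73" --pt "0.0007 0.0044 0 0 0 -3 0.73"

```text
time: 2.82
ee_pos: [0.4511, -0.1805, 0.0359]
orientation: [0.444, -0.55, 0.551, -0.444]
force: [-2.7, -3.0, 0.4]
grip_width: 0.0234
```

step_arm --pt "0.0012 0.0043 0 0 0 -3 0.73" --pt "0.0012 0.0043 0 0 0 -3 0.73" --pt "0.0016 0.0042 0 0 0 -3 0.73" --pt "0.0016 0.0042 0 0 0 -3 0.73"

```text
time: 3.15
ee_pos: [0.4566, -0.1634, 0.0359]
orientation: [0.384, -0.593, 0.594, -0.384]
force: [-3.3, -3.2, 0.9]
grip_width: 0.0234
```

step_arm --pt "0.0021 0.004 0 0 0 -3 0.73" --pt "0.0021 0.004 0 0 0 -3 0.73" --pt "0.0025 0.0037 0 0 0 -3 0.73" --pt "0.0025 0.0037 0 0 0 -3 0.73"

```text
time: 3.48
ee_pos: [0.4656, -0.1479, 0.0358]
orientation: [0.32, -0.63, 0.631, -0.32]
force: [-4.7, -3.1, 1.4]
grip_width: 0.0227
```

step_arm --pt "0.0014 0.0018 0 0 0 -1.5 0.73" --pt "0 0 0 0 0 0 0.73"

```text
time: 3.65
ee_pos: [0.4661, -0.1476, 0.0358]
orientation: [0.313, -0.634, 0.635, -0.311]
force: [-16.1, -18.1, 5.9]
grip_width: 0.0231
```

step_arm --pt "0.0008 0.0011 0 0 0 -1 0.73" --pt "0 0 0 0 0 0 0.73"

```text
time: 3.82
ee_pos: [0.4664, -0.1476, 0.0358]
orientation: [0.308, -0.636, 0.638, -0.305]
force: [-21.0, -27.5, 6.5]
grip_width: 0.0231
```

Run:
```python
from h import *
s=st(); im,W,K,V=pts("top"); cv2.imwrite("pics/t2.png",cv2.resize(im[140:230,270:380],None,fx=5,fy=5,interpolation=2))
```

```text
t 3.8167 p [ 0.4664 -0.1476  0.0358] q [-0.38  0.43  1.86 -0.01  0.85  1.87] F [-21.  -27.5   6.5] w 0.0231
xax [-0.624 -0.782  0.005] yax [-0.002 -0.004 -1.   ] yaw -128.6
```

step_arm --pt "-0.0035 -0.0045 0 0 0 0 0.7" --pt "0 0 0 0 0 0 0.7"

```text
time: 4.03
ee_pos: [0.4645, -0.1501, 0.0358]
orientation: [0.306, -0.637, 0.638, -0.307]
force: [-0.5, -0.1, 0.4]
grip_width: 0.0258
```

step_arm --pt "0 0 0.02 0 0 0 0.65" --pt "0 0 0.03 0 0 0 0.6" --pt "0 0 0.03 0 0 0 0.5" --pt "0 0 0.03 0 0 0 0.5" --pt "0 0 0.02 0 0 0 0.5" --pt "0 0 0 0 0 0 0.5"

```text
time: 4.53
ee_pos: [0.4662, -0.1494, 0.1697]
orientation: [0.305, -0.635, 0.639, -0.309]
force: [0.1, -0.1, 0.2]
grip_width: 0.0426
```

step_arm --pt "0.0088 0.0312 0 0 0 7 0.3" --pt "0.0088 0.0312 0 0 0 7 0.3" --pt "0.0088 0.0312 0 0 0 7 0.3" --pt "0.0088 0.0312 0 0 0 7 0.3" --pt "0.0088 0.0312 0 0 0 7 0.3" --pt "0.0088 0.0312 0 0 0 7 0.3" --pt "0.0088 0.0312 0 0 0 7 0.3" --pt "0.0088 0.0312 0 0 0 7 0.3" --pt "0.0088 0.0312 0 0 0 7 0.3" --pt "0.0088 0.0312 0 0 0 7 0.3" --pt "0.0088 0.0312 0 0 0 7 0.3" --pt "0.0088 0.0312 0 0 0 7 0.3"

```text
time: 5.53
ee_pos: [0.5701, 0.2274, 0.1645]
orientation: [-0.655, 0.266, -0.266, 0.655]
force: [0.7, 0.3, -0.2]
grip_width: 0.0599
```

step_arm --pt "0 0 -0.02 0 0 0 0.3" --pt "0 0 -0.01 0 0 0 0.3" --pt "0 0 0 0 0 0 0.3" --pt "0 0 0 0 0 0 0.3"

```text
time: 5.87
ee_pos: [0.5697, 0.2248, 0.1341]
orientation: [0.654, -0.269, 0.268, -0.654]
force: [-0.3, -0.2, 0.3]
grip_width: 0.0599
```

Run:
```python
from h import *
s=st(); im,W,K,V=pts("wrist"); cv2.imwrite("pics/w2.png",im)
P=W.reshape(-1,3); P=P[np.isfinite(P[:,0])]
for lo,hi,r in((.060,.07,.015),(.034,.041,.03),(.016,.022,.065)):
    k=(P[:,2]>lo)&(P[:,2]<hi)&(np.hypot(P[:,0]-.5705,P[:,1]-.2243)<r); Q=P[k]; print(k.sum(),Q.mean(0).round(4),((Q.min(0)+Q.max(0))/2).round(4),np.ptp(Q,0).round(4))
im,W,K,V=pts("top"); cv2.imwrite("pics/t3.png",cv2.resize(im[140:230,270:380],None,fx=5,fy=5,interpolation=2))
np.savez("top3.npz",im=im,W=W)
u,v=np.meshgrid(range(512),range(384))
m=np.hypot(u-327,v-186)<30;P=W[m]
for n,lo,hi,r in(("rim",.064,.075,.06),("post",.056,.067,.11)):
    d=np.hypot(P[:,0]-.534,P[:,1]+.1965);k=(P[:,2]>lo)&(P[:,2]<hi)&(d<r)&((d>.07)|(n=="rim"));Q=P[k]
    print(n,k.sum(),Q.mean(0).round(4),((Q.min(0)+Q.max(0))/2).round(4),np.ptp(Q,0).round(4))
```

```text
t 5.8667 p [0.5697 0.2248 0.1341] q [ 0.32  0.53  1.43 -0.    1.18  1.09] F [-0.3 -0.2  0.3] w 0.0599
xax [ 0.712 -0.702 -0.001] yax [-0.001 -0.    -1.   ] yaw -44.6
431 [0.5707 0.2264 0.0646] [0.5703 0.2259 0.0635] [0.0151 0.0156 0.0067]
1327 [0.572  0.2277 0.0368] [0.5704 0.2258 0.0375] [0.0429 0.0433 0.007 ]
12722 [0.5733 0.229  0.019 ] [0.5701 0.226  0.019 ] [0.1132 0.1127 0.006 ]
rim 180 [ 0.5355 -0.1985  0.0695] [ 0.5345 -0.1968  0.0695] [0.0977 0.0986 0.0103]
post 13 [ 0.4647 -0.1513  0.0627] [ 0.4643 -0.1512  0.0625] [0.0092 0.011  0.0083]
```

View pics/t3.png

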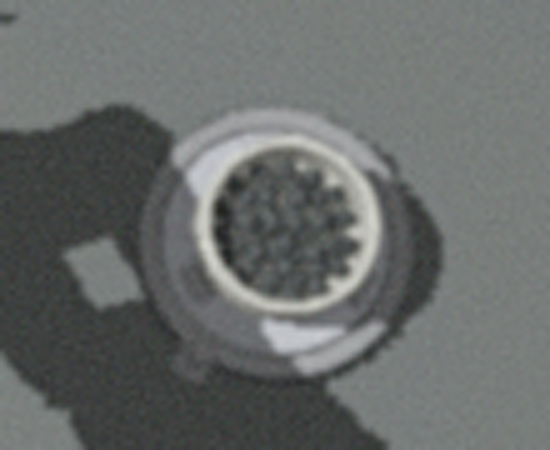

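View pics/w2.png

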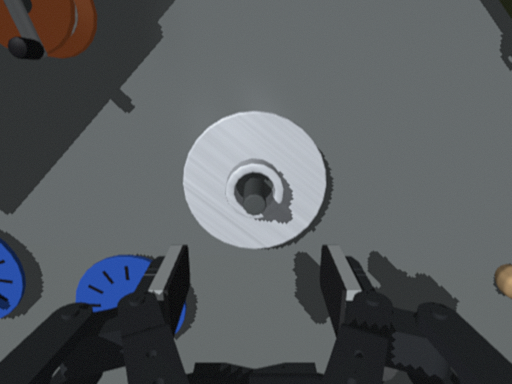

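step_arm --pt "0.0004 0.0004 -0.02 0 0 0 0.35" --pt "0 0 -0.02 0 0 0 0.4" --pt "0 0 -0.02 0 0 0 0.4" --pt "0 0 -0.018 0 0 0 0.4" --pt "0 0 -0.008 0 0 0 0.4" --pt "0 0 0 0 0 0 0.4" --pt "0 0 0 0 0 0 0.4" --force 80

```text
time: 6.55
ee_pos: [0.5708, 0.2259, 0.0493]
orientation: [-0.654, 0.268, -0.268, 0.655]
force: [-0.2, -0.3, 0.6]
grip_width: 0.0513
```

Run:
```python
from h import *
s=st(); z=np.load("top.npz"); K,V=z["K"],z["V"]
for n,x,y in(("jaw",200,283),): 
    p=ray(K,V,270+x/5,140+y/5,.032); d=p-np.array([.534,-.1965,0]); print(n,p.round(4),np.degrees(np.arctan2(d[1],d[0])),np.hypot(*d[:2]))
```

```text
t 6.55 p [0.5708 0.2259 0.0493] q [0.32 0.64 1.48 0.   1.02 1.09] F [-0.2 -0.3  0.6] w 0.0513
xax [ 0.713 -0.702  0.   ] yax [ 0.001  0.    -1.   ] yaw -44.6
jaw [ 0.5065 -0.1525  0.032 ] 122.0738412406099 0.051875121010799066
```

The jaw sits at world 122° and the post at 147°, which matches the stop (about 148°). Next I grip the knob.

step_arm --pt "0 0 -0.006 0 0 0 0.4" --pt "0 0 0 0 0 0 0.6" --pt "0 0 0 0 0 0 0.8" --pt "0 0 0 0 0 0 1" --pt "0 0 0 0 0 0 1" --pt "0 0 0 0 0 0 1" --pt "0 0 0 0 0 0 1" --pt "0 0 0 0 0 0 1"

```text
time: 7.22
ee_pos: [0.5706, 0.2261, 0.043]
orientation: [-0.654, 0.268, -0.268, 0.655]
force: [-2.5, -1.8, 6.0]
grip_width: 0.0133
```

step_arm --pt "0 0 0.005 0 0 0 1" --pt "0 0 0.01 0 0 0 1" --pt "0 0 0.015 0 0 0 1" --pt "0 0 0.02 0 0 0 1" --pt "0 0 0.02 0 0 0 1" --pt "0 0 0.02 0 0 0 1" --pt "0 0 0.02 0 0 0 1" --pt "0 0 0.015 0 0 0 1" --pt "0 0 0.005 0 0 0 1" --pt "0 0 0 0 0 0 1"

```text
time: 8.05
ee_pos: [0.5707, 0.2262, 0.1739]
orientation: [-0.654, 0.267, -0.269, 0.655]
force: [0.8, 0.1, -3.6]
grip_width: 0.0133
```

Run:
```python
from h import *
s=st()
a,_=grab_frame("wrist"); b,_=grab_frame("side"); cv2.imwrite("pics/w3.png",np.hstack([cv2.resize(a,(400,300)),cv2.resize(b[180:330,130:330],(400,300))]))
```

```text
t 8.05 p [0.5707 0.2262 0.1739] q [0.32 0.49 1.4  0.   1.25 1.09] F [ 0.8  0.1 -3.6] w 0.0133
xax [ 0.713 -0.701  0.001] yax [ 0.002  0.001 -1.   ] yaw -44.5
```

View pics/w3.png

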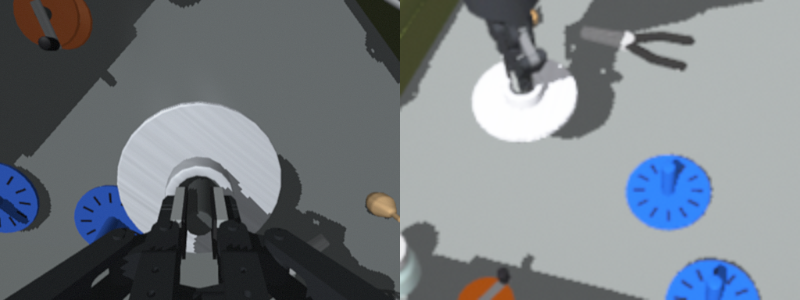

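The pair is held by the knob and hangs level (cover at (200,160), left half).

step_arm --pt "-0.0025 -0.01 0 0 0 0 1" --pt "-0.0025 -0.02 0 0 0 0 1" --pt "-0.0025 -0.03 0 0 0 0 1" --pt "-0.0025 -0.035 0 0 0 0 1" --pt "-0.0025 -0.035 0 0 0 0 1" --pt "-0.0025 -0.035 0 0 0 0 1" --pt "-0.0025 -0.035 0 0 0 0 1" --pt "-0.0025 -0.035 0 0 0 0 1" --pt "-0.0025 -0.035 0 0 0 0 1" --pt "-0.0025 -0.035 0 0 0 0 1" --pt "-0.0025 -0.035 0 0 0 0 1" --pt "-0.0025 -0.03 0 0 0 0 1" --force 100

```text
time: 9.15
ee_pos: [0.539, -0.1465, 0.1713]
orientation: [0.654, -0.269, 0.268, -0.654]
force: [1.2, 0.1, -2.9]
grip_width: 0.0122
```

step_arm --pt "-0.0025 -0.025 0 0 0 0 1" --pt "-0.0025 -0.018 0 0 0 0 1" --pt "-0.0017 -0.0097 0 0 0 0 1" --pt "0 0 0 0 0 0 1" --pt "0 0 0 0 0 0 1" --pt "0 0 0 0 0 0 1"

```text
time: 9.65
ee_pos: [0.5336, -0.1957, 0.172]
orientation: [-0.654, 0.268, -0.267, 0.655]
force: [0.0, 0.4, -2.2]
grip_width: 0.0125
```

Run:
```python
from h import *
s=st(); z0=s["ee_pos"][2]
im,W,K,V=pts("wrist"); P=W.reshape(-1,3); P=P[np.isfinite(P[:,0])]
e=s["ee_pos"]; zt=z0-.024
k=(abs(P[:,2]-zt)<.005)&(np.hypot(P[:,0]-e[0],P[:,1]-e[1])<.07); Q=P[k]
r=np.hypot(*(Q[:,:2]-e[:2]).T)
A=np.c_[Q[:,:2],np.ones(len(Q))]; print("tilt plane",np.linalg.lstsq(A,Q[:,2],rcond=None)[0],len(Q))
# outer edge fit
ang=np.round(np.degrees(np.arctan2(Q[:,1]-e[1],Q[:,0]-e[0]))/5); E=np.array([Q[ang==a][np.argmax(r[ang==a])][:2] for a in np.unique(ang)])
E=E[np.hypot(*(E-e[:2]).T)>.05]
x=np.linalg.lstsq(np.c_[2*E,np.ones(len(E))],(E**2).sum(1),rcond=None)[0]; print("cover c",x[:2].round(4),"r",np.sqrt(x[2]+x[:2]@x[:2]).round(4),len(E))
k=(P[:,2]>.063)&(P[:,2]<.073)&(np.hypot(P[:,0]-.534,P[:,1]+.197)<.06); Q=P[k]; print("rim",k.sum(), Q.mean(0) if k.sum() else "")
if k.sum()>20:
    d=np.hypot(Q[:,0]-.534,Q[:,1]+.197); print(np.percentile(d,[1,50,99]))
b,_=grab_frame("side"); cv2.imwrite("pics/s4.png",np.hstack([cv2.resize(im,(400,300)),cv2.resize(b[80:200,180:340],(400,300))]))
```

```text
t 9.65 p [ 0.5336 -0.1957  0.172 ] q [-0.42  0.39  1.54  0.    1.21  0.36] F [ 0.   0.4 -2.2] w 0.0125
xax [ 0.713 -0.701 -0.001] yax [-0.001  0.    -1.   ] yaw -44.5
tilt plane [-0.00038205  0.00148537  0.1483325 ] 21973
cover c [ 0.5331 -0.1957] r 0.0566 61
rim 273 [ 0.56767913 -0.16380496  0.0673811 ]
[0.0471933  0.04912546 0.05029212]
```

View pics/s4.png

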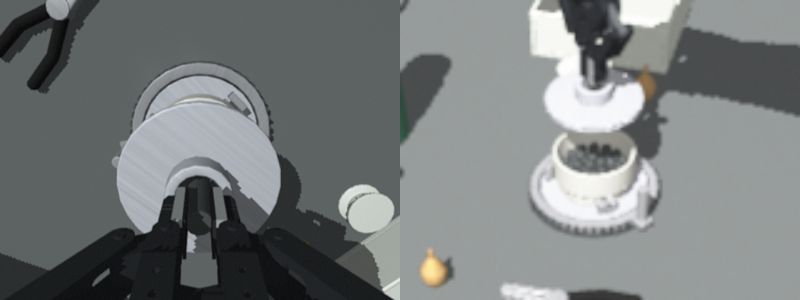

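Held level and centred over the clamped dish, so I lower it.

step_arm --pt "0.0004 -0.001 -0.01 0 0 0 1" --pt "0 0 -0.015 0 0 0 1" --pt "0 0 -0.012 0 0 0 1" --pt "0 0 -0.01 0 0 0 1" --pt "0 0 -0.006 0 0 0 1" --pt "0 0 -0.005 0 0 0 1" --pt "0 0 -0.004 0 0 0 1" --pt "0 0 -0.003 0 0 0 1" --pt "0 0 0 0 0 0 1" --pt "0 0 0 0 0 0 1"

```text
time: 10.58
ee_pos: [0.5342, -0.1977, 0.1075]
orientation: [0.654, -0.268, 0.268, -0.654]
force: [1.1, 0.1, -3.0]
grip_width: 0.0127
```

step_arm --pt "0 0 -0.002 0 0 0 1" --pt "0 0 -0.002 0 0 0 1" --pt "0 0 0 0 0 0 1"

```text
time: 10.83
ee_pos: [0.534, -0.1976, 0.103]
orientation: [0.654, -0.268, 0.268, -0.654]
force: [0.3, 0.0, -2.6]
grip_width: 0.0126
```

step_arm --pt "0 0 -0.0015 0 0 0 1" --pt "0 0 -0.001 0 0 0 1" --pt "0 0 0 0 0 0 1"

```text
time: 11.08
ee_pos: [0.5342, -0.1977, 0.1011]
orientation: [0.654, -0.268, 0.268, -0.654]
force: [-1.1, 0.4, 1.9]
grip_width: 0.0125
```

step_arm --pt "0 0 -0.0008 0 0 0 1" --pt "0 0 0 0 0 0 1"

```text
time: 11.25
ee_pos: [0.5342, -0.1977, 0.1011]
orientation: [0.654, -0.268, 0.268, -0.654]
force: [-6.9, 2.6, 10.2]
grip_width: 0.0127
```

Run:
```python
from h import *
s=st(); e=s["ee_pos"]
im,W,K,V=pts("wrist"); P=W.reshape(-1,3); P=P[np.isfinite(P[:,0])]
k=(abs(P[:,2]-.077)<.006)&(np.hypot(P[:,0]-e[0],P[:,1]-e[1])<.056); Q=P[k]
A=np.c_[Q[:,:2]-e[:2],np.ones(len(Q))]; print("plane",np.linalg.lstsq(A,Q[:,2],rcond=None)[0],len(Q))
```

```text
t 11.25 p [ 0.5342 -0.1977  0.1011] q [-0.42  0.48  1.59 -0.    1.07  0.36] F [-6.9  2.6 10.2] w 0.0127
xax [ 0.713 -0.701  0.001] yax [ 0.001 -0.    -1.   ] yaw -44.5
plane [0.00014185 0.00181395 0.07703447] 21671
```

Seated: the cover's top is at z = 0.077 and level. Let go gently.

step_arm --pt "0 0 0.0005 0 0 0 0.8" --pt "0 0 0 0 0 0 0.7" --pt "0 0 0 0 0 0 0.6" --pt "0 0 0.002 0 0 0 0.5" --pt "0 0 0.01 0 0 0 0.4" --pt "0 0 0.02 0 0 0 0.2" --pt "0 0 0.02 0 0 0 0.1" --pt "0 0 0.02 0 0 0 0.1" --pt "0 0 0 0 0 0 0.1" --pt "0 0 0 0 0 0 0.1" --force 40

```text
time: 12.13
ee_pos: [0.5345, -0.1978, 0.1741]
orientation: [0.654, -0.267, 0.269, -0.654]
force: [0.4, -0.3, -0.5]
grip_width: 0.0767
```

Run:
```python
from h import *
s=st(); e=s["ee_pos"]
im,W,K,V=pts("wrist"); P=W.reshape(-1,3); P=P[np.isfinite(P[:,0])]; d=np.hypot(P[:,0]-.534,P[:,1]+.1975)
for n,lo,hi,r in(("knob",.118,.128,.014),("collar",.091,.099,.028),("cover",.073,.081,.06)):
    Q=P[(P[:,2]>lo)&(P[:,2]<hi)&(d<r)]; print(n,len(Q),np.median(Q,0).round(4),((Q.min(0)+Q.max(0))/2).round(4),np.ptp(Q,0).round(4))
Q=P[(abs(P[:,2]-.077)<.005)&(d<.056)&(d>.024)];A=np.c_[Q[:,:2]-e[:2],np.ones(len(Q))]; print("plane",np.linalg.lstsq(A,Q[:,2],rcond=None)[0],len(Q))
b,_=grab_frame("side"); cv2.imwrite("pics/s5.png",np.hstack([cv2.resize(im,(400,300)),cv2.resize(b[80:200,180:340],(400,300))]))
```

```text
t 12.1333 p [ 0.5345 -0.1978  0.1741] q [-0.42  0.39  1.53  0.    1.21  0.36] F [ 0.4 -0.3 -0.5] w 0.0767
xax [ 0.713 -0.701  0.002] yax [ 0.002 -0.001 -1.   ] yaw -44.5
knob 506 [ 0.5344 -0.1973  0.1228] [ 0.5339 -0.1979  0.1212] [0.0152 0.0151 0.0064]
collar 1508 [ 0.5382 -0.1932  0.0948] [ 0.5338 -0.1975  0.0949] [0.0433 0.0432 0.0079]
cover 14487 [ 0.54   -0.1913  0.077 ] [ 0.5338 -0.1978  0.077 ] [0.1129 0.113  0.0079]
plane [0.00121305 0.00169754 0.07700938] 13500
```

View pics/s5.png

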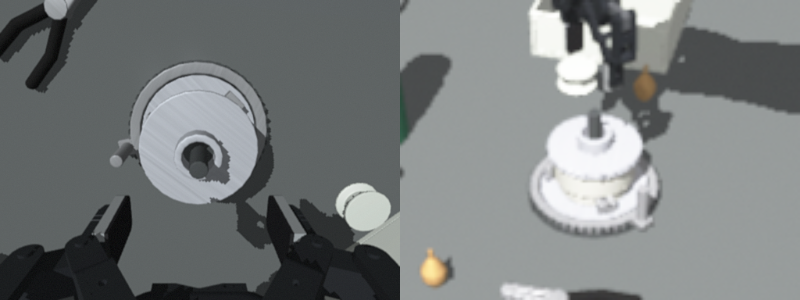

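The pair is seated: knob top at z = 0.123, cover level, post still at the stop. Next I take the collar.

step_arm --pt "-0.0005 0.0003 -0.015 0 0 0 0.35" --pt "0 0 -0.02 0 0 0 0.35" --pt "0 0 -0.02 0 0 0 0.35" --pt "0 0 -0.017 0 0 0 0.35" --pt "0 0 -0.012 0 0 0 0.35" --pt "0 0 -0.007 0 0 0 0.35" --pt "0 0 -0.003 0 0 0 0.35" --pt "0 0 0 0 0 0 0.35" --pt "0 0 0 0 0 0 0.35" --force 40

```text
time: 12.98
ee_pos: [0.5339, -0.1975, 0.0791]
orientation: [0.654, -0.268, 0.268, -0.654]
force: [-0.4, -0.3, 0.5]
grip_width: 0.0557
```

step_arm --pt "0 0 0 0 0 0 0.42" --pt "0 0 0 0 0 0 0.47" --pt "0 0 0 0 0 0 0.55" --pt "0 0 0 0 0 0 0.7" --pt "0 0 0 0 0 0 0.7" --pt "0 0 0 0 0 0 0.7" --pt "0 0 0 0 0 0 0.7" --force 50

```text
time: 13.57
ee_pos: [0.534, -0.1976, 0.0797]
orientation: [0.654, -0.267, 0.268, -0.654]
force: [-2.7, 0.7, 8.6]
grip_width: 0.0422
```

step_arm --pt "0 0 0.002 0 0 0 0.7" --pt "0 0 0.003 0 0 0 0.7" --pt "0 0 0.004 0 0 0 0.7" --pt "0 0 0.004 0 0 0 0.7" --pt "0 0 0 0 0 0 0.7"

```text
time: 13.98
ee_pos: [0.5339, -0.1975, 0.0925]
orientation: [0.654, -0.267, 0.268, -0.654]
force: [-0.1, -0.1, -0.3]
grip_width: 0.0419
```

Run:
```python
from h import *
s=st(); e=s["ee_pos"]
im,W,K,V=pts("wrist"); P=W.reshape(-1,3); P=P[np.isfinite(P[:,0])]; d=np.hypot(P[:,0]-.534,P[:,1]+.1975)
Q=P[(abs(P[:,2]-.09)<.007)&(d<.054)&(d>.03)];A=np.c_[Q[:,:2]-e[:2],np.ones(len(Q))]; print("plane",np.linalg.lstsq(A,Q[:,2],rcond=None)[0],len(Q))
Q=P[(P[:,2]>.117)&(P[:,2]<.14)&(d<.01)]; print("knob",len(Q),np.median(Q,0) if len(Q) else "")
```

```text
t 13.9833 p [ 0.5339 -0.1975  0.0925] q [-0.42  0.49  1.6   0.    1.05  0.36] F [-0.1 -0.1 -0.3] w 0.0419
xax [ 0.713 -0.701  0.001] yax [ 0.001 -0.001 -1.   ] yaw -44.5
plane [0.00047754 0.00255661 0.08974652] 19319
knob 1325 [ 0.53490109 -0.19687543  0.12274509]
```

The cover comes up alone and level, and the knob stays at z = 0.123. I lift on.

step_arm --pt "0 0 0.004 0 0 0 0.7" --pt "0 0 0.007 0 0 0 0.7" --pt "0 0 0.01 0 0 0 0.7" --pt "0 0 0.012 0 0 0 0.7" --pt "0 0 0.014 0 0 0 0.7" --pt "0 0 0.014 0 0 0 0.7" --pt "0 0 0.014 0 0 0 0.7" --pt "0 0 0.012 0 0 0 0.7" --pt "0 0 0.008 0 0 0 0.7" --pt "0 0 0.004 0 0 0 0.7" --pt "0 0 0.001 0 0 0 0.7" --pt "0 0 0 0 0 0 0.7"

```text
time: 15.03
ee_pos: [0.5335, -0.1973, 0.1913]
orientation: [-0.654, 0.268, -0.268, 0.654]
force: [-0.4, 1.0, -1.5]
grip_width: 0.042
```

step_arm --pt "0 0 0 0 0 0 0.7" --pt "0 0 0 0 0 0 0.7" --pt "0 0 0 0 0 0 0.7" --pt "0 0 0 0 0 0 0.7"

```text
time: 15.37
ee_pos: [0.5335, -0.1973, 0.1911]
orientation: [-0.654, 0.268, -0.268, 0.654]
force: [-0.5, 1.0, -1.1]
grip_width: 0.0415
```

Run:
```python
from h import *
s=st(); e=s["ee_pos"]
im,W,K,V=pts("wrist"); P=W.reshape(-1,3); P=P[np.isfinite(P[:,0])]; d=np.hypot(P[:,0]-.534,P[:,1]+.1975)
Q=P[(abs(P[:,2]-e[2]+.003)<.01)&(d<.054)&(d>.03)];A=np.c_[Q[:,:2]-e[:2],np.ones(len(Q))]; print("cover plane",np.linalg.lstsq(A,Q[:,2],rcond=None)[0],len(Q))
b,SW,_,_=pts("side"); P=SW.reshape(-1,3);P=P[np.isfinite(P[:,0])]; d=np.hypot(P[:,0]-.534,P[:,1]+.1975)
Q=P[(d<.012)&(P[:,2]>.1)&(P[:,2]<.14)]; print("knob side",len(Q),Q.max(0) if len(Q) else "")
cv2.imwrite("pics/s6.png",np.hstack([cv2.resize(im,(400,300)),cv2.resize(b[60:210,160:360],(400,300))]))
```

```text
t 15.3667 p [ 0.5335 -0.1973  0.1911] q [-0.42  0.38  1.51  0.    1.25  0.36] F [-0.5  1.  -1.1] w 0.0415
xax [ 0.713 -0.701 -0.001] yax [-0.001  0.    -1.   ] yaw -44.5
cover plane [-0.00129065  0.00327165  0.18833661] 19305
knob side 41 [ 0.53721053 -0.18617628  0.12450992]
```

View pics/s6.png

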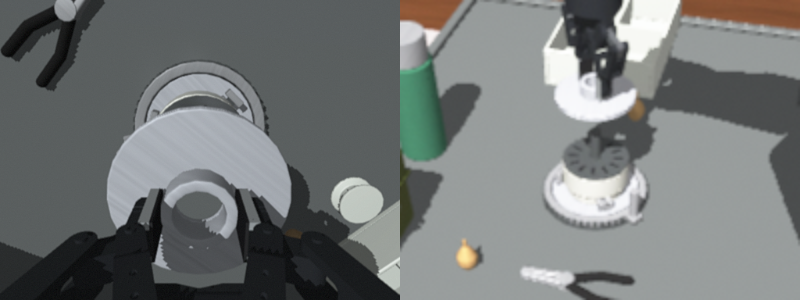

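The cover is held level with its lower edge about 56 mm above the knob. The inner lid stays seated in the clamped dish, so I hand in.

```bash
python3 -c "from bench import close_job; print(close_job())"
```

```text
the job is handed in; nothing more can be done
None
```

The job is done and handed in at about 15.4 s of the 59 s allowed.

- **Clamp:** I swung the post clockwise until it would not move further under about 34 N. It ended at about 147° in the world frame, and the jaw position puts the stop at about 148°. I judged the jaws shut from that and the rigid stop, and did not measure their contact with the dish directly.
- **Placing the lids:** I carried the nested pair by the knob and lowered it into the dish with about 10 N of contact, then let go. The cover was level and the knob top was at z = 0.123 m, which matches a seated lid.
- **Lifting the cover:** I lifted the cover alone by its collar. It is held level (tilt under 0.3°) with its lower edge about 56 mm above the knob. The knob top still read about 0.123–0.125 m, so the inner lid stayed seated.

No check failed. Three readings were slightly off:

- The finger opening read 12–13 mm on the 16 mm knob and about 42 mm on the 44 mm collar.
- The wrist force under load varied by about 1 N.
- Upward forces of 6–9 N appeared briefly each time the fingers closed.

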